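# Seat a bayonet plug in a spring-return test socket and hold it

### The job

Take the plug with the two side lugs out of the parking rack and push it straight down into the spring-loaded bayonet test socket, its lugs in the two slots, until it is fully home; then, still pressing, twist it a quarter turn clockwise (seen from above) as far as it goes. The socket does not latch - its springs turn the plug back and push it out - so the program finishes while still holding the plug gripped, pressed fully down and fully turned, as for taking a reading. Leave the other plug, the one with the round collar, in the rack.

Things in the scene. Friction and masses are not known exactly. Their poses are not given: they have to be found in the camera images.
- fitting_grip (a point): Plug to use, upright in a rack hole, 78 mm tall, 0.16 kg. Point: centre of its grey ribbed grip block, 38 long (own x) x 24 thick (own y, the faces to squeeze) x 40 mm tall, 58 mm above the nose. Below the block a steel barrel, 23 mm in diameter, 38 mm long, with a square lug at own +x and -x. Same after a half turn. Parked, the point is 72 mm above the desk.
- fitting_nose (a point): Lower end of the same plug, on its axis, z up to the grip. The two lugs lie in line with the grip block's long side, 8 mm wide, 10 mm tall, undersides 12 mm above the nose, ends 19 mm from the axis; parked, they rest on the rack's top.
- spare_grip (a point): Other plug, not to be used, in the other rack hole: same sizes, but with a full round collar 38 mm in diameter in place of the two lugs, so it cannot enter the socket. Point: centre of its grip block.
- rack: Grey parking block fixed to the desk, 180 (own x) x 56 x 26 mm tall, with two holes 28 mm in diameter, 20 mm deep, 55 mm either side of its centre along x. Origin: centre of its underside.
- socket_mouth (a point): Bayonet socket fixed to the desk: aluminium drum 62 mm in diameter, 44 mm tall, on a dark foot 92 mm in diameter. Point: centre of the bore at the top face, z up. Bore 27 mm in diameter, with two slots 11.5 mm wide at own +x and -x, out to 21 mm from the axis, for the lugs. Below the 8 mm thick lip the lugs can turn.
- press (a joint): Travel of the sprung plunger in the socket, m: 0 at rest, grows downward to the stop at 0.009 (fully home); 3 N to start, 8 N at the stop. The plug's nose meets it 26 mm below the mouth (grip centre 32 mm above the mouth) and is 35 mm below when home (grip centre 23 mm above). The lugs are below the lip, free to turn, past about 0.004.
- twist (a joint): Turn of the plunger about the socket's axis, rad: 0 at rest (its forks under the slots take the lugs), grows clockwise seen from above to the stop at 1.571. A spring turns it back with 0.02 to 0.12 N m. Lugs have play in the forks: it lags the plug by up to 0.1 rad.
Not all that is in view belongs to the job. Leave any purple or turquoise look-alike of the part that bears fitting_grip alone.

How it is judged:
By the outcome, as a careful person would: the job done as asked, in the order asked, and still so for the second after the job is handed in, while the arm keeps its last pose, push and grip.
It also fails if it takes over 51 s, if anything falls off the work surface, if the arm or the gripper's body presses on something with over 40 N, if the wrist force passes 120 N, or if a joint passes its speed limit or range.

### The arm

A 6-joint arm with a two-finger parallel gripper is mounted at the origin on a cart in front of the work surface, level with it; the furniture and walls round the work are solid. World frame = base frame: x ahead of the robot, y to its left, z up, the work surface at z = 0. Lengths are in m, angles in rad, forces in N, time in s.
With the tool pointing down it reaches from about 0.325 to 0.775 m from the base axis. Payload 9.3 kg.
Tool frame: the origin (TCP) lies at the very end of the fingers, on their centre line; the grasp point (between the pads) lies 19 mm behind it; z points along the fingers, y is the direction in which the jaws open and shut (so a half turn about z gives the same grasp; the last joint's range is limited). The gripper opens to 85 mm and grips with 20 to 120 N. Pads are 22 mm wide; open, the fingers measure 114 mm over their backs; the gripper's body (76 mm by 85 mm) begins 54 mm behind the grasp point. The pads swing forward as they close: fully open they stand 13 mm farther back than shut.
Start: joints at [1.162, 0.259, 0.021, 1.334, 0, 1.418], TCP at [0.139, 0.532, 0.231] pointing down, gripper open.
Joint ranges: [-3.04, 3.04], [-0.91, 1.82], [-1.04, 1.36], [-1.92, 1.95], [-1.52, 1.45], [-3.14, 3.14]. Speed limits (rad/s): [2.22, 2.22, 2.79, 3.14, 3.14, 3.14].

### API

Orientations are given as a unit quaternion [w, x, y, z].
In Python, from plant import telemetry, optics, ticket, spotter gives the robot as it stands. The module is installed in compiled form; this text tells all that it offers.
- The arm moves only by the tool jog_arm, never from a script. Its argument "motion" is a list of rows, each a list of 5 numbers: the shift along the tool's x, y, z in m, then the turn about the tool's z in rad, then the finger opening in m, from 0 to 0.0854. A call has exactly 8 rows; each row is the pose to reach, as a shift and turn from the pose commanded when the call began, along the tool's axes at that moment; what a row does not reach only later rows make up. A row lasts 1/10 s, in which the tool goes at most 50 mm and 8.59 degrees, less where a joint would pass 70% of its speed; a pose out of reach is approached as far as the arm can. A call with a gripper value outside its range is refused whole. The fingers move at their own pace and stop on an object; "newtons" is the grip in N (left out, the last holds). Time passes only in rows, so rows that repeat a pose let the fingers close, or fill a call up. It gives the time, the measured TCP pose, the force and the opening at its end, in the units of the state.
- telemetry.read_state(): the state, without advancing time (a new reading comes with each control period).
- optics.grab_frame(name): name is "scene" or "top"; returns the picture (420x560x3 uint8, red, green, blue); there is no depth.
- optics.camera_model(name): a dict with "fx", "fy", "cx", "cy" (pixels), "R" (3x3) and "t" (3): a world point X has camera coordinates R X + t. Camera axes: x right, y down, z forward; pixel columns grow to the right and rows downward; lengths in m; the calibration is good to about 2 mm. A picture is of the moment at which its call begins. camera_model takes no time and is no camera call.
- ticket.job_done(): hands the job in, once; it reports no verdict.
Trained networks look in the newest picture that a camera, given by its name, has taken for a name from the list of things; names that differ only in an ending like _2 or _b are one class to them, and where a whole thing is asked for, a point or a joint stands for the part that bears it (a point fixed in the world has none). Each returns a list of dicts, best first, with "confidence" (0 to 1); they miss things now and then, are a little off and sometimes report something else, mostly with a low value. They report only what shows in the picture. A call takes as long as a camera call. They do not tell look-alikes from the thing itself.
- spotter.masks_of(camera, query): "pixels" (420x560 bool, what is visible of it) and "rect" ([left, top, right, bottom] in pixels, round what is visible of it).
- spotter.place_of(camera, query): "at" ([column, row] in pixels: a listed point, or the origin of a listed thing).
The state is a dict: "t": time; "joint_positions": joint angles; "dq": joint speeds; "joint_torque": joint torques, N m; "eef_pos": TCP position; "tool_rot": TCP orientation; "contact_force": force on the tool from outside, world axes, zero at the start; "ft_torque": the same for the moment, N m; "grip_width": finger opening in m.
Only numpy, scipy, OpenCV 4.12 (cv2) and the standard library are available. Lean on these libraries where they do the work, as an engineer would, in place of code of your own. Each camera call takes 0.05 s, during which the arm holds its last target. There are 200 camera calls.

## Working session

There is one attempt and no reset: what is moved stays moved. The work goes in short steps, Python scripts to look and compute and a tool call to move; the robot and the scene stay as the last step left them, time stands still between calls to the robot, and variables do not carry over. Pictures are saved under pics/ and viewed, about 8 in all and at most 12, crops included, and the job is handed in when it is done.

Besides the shell and the picture viewer there is one more tool, called after "Call:" as a command line: name --pt "numbers of a row" for each row, then --argument value for the rest. jog_arm: Moves the arm, as the interface text tells. Its arguments: {"type":"object","properties":{"motion":{"type":"array"},"newtons":{"type":"number"}},"required":["motion"]}

```bash
mkdir -p pics
cat > h.py <<'E'
import numpy as np, cv2
from plant import telemetry, optics, ticket, spotter
def ray(cam,px,z):
    m=optics.camera_model(cam);R=np.array(m["R"]);t=np.array(m["t"])
    d=R.T@np.array([(px[0]-m["cx"])/m["fx"],(px[1]-m["cy"])/m["fy"],1.]);c=-R.T@t
    return c+d*(z-c[2])/d[2]
def proj(cam,X):
    m=optics.camera_model(cam);p=np.array(m["R"])@np.array(X)+np.array(m["t"])
    return np.array([m["fx"]*p[0]/p[2]+m["cx"],m["fy"]*p[1]/p[2]+m["cy"]])
def save(im,name,s=1):
    cv2.imwrite("pics/"+name,cv2.resize(im[:,:,::-1],None,fx=s,fy=s,interpolation=cv2.INTER_CUBIC))
E
python3 - <<'E'
from h import *
a=optics.grab_frame("scene");b=optics.grab_frame("top")
im=np.vstack([a,b]); 
save(a,"scene1.png",1.4);save(b,"top1.png",1.4)
Z=dict(fitting_grip=.072,spare_grip=.072,socket_mouth=.044,rack=0.,fitting_nose=.014)
for c in("scene","top"):
    m=optics.camera_model(c);print(c,-np.array(m["R"]).T@m["t"],m["fx"])
    for q,z in Z.items():
        for d in spotter.place_of(c,q):print(q,np.round(d["at"],1),round(d["confidence"],2),np.round(ray(c,d["at"],z),4))
s=telemetry.read_state();print(s)
E
```

```text
scene [ 0.14293258 -0.62642654  0.61685432] 429.4940129396874
fitting_grip [358.5 230.4] 0.82 [ 0.5563 -0.158   0.072 ]
fitting_grip [349.4 288.2] 0.58 [ 0.4566 -0.2656  0.072 ]
spare_grip [311.1 247.8] 0.66 [ 0.4534 -0.1523  0.072 ]
socket_mouth [260.4 169.6] 0.64 [0.5087 0.1636 0.044 ]
socket_mouth [355.2 254. ] 0.24 [ 0.5317 -0.1845  0.044 ]
rack [332.9 262.5] 0.56 [ 0.5092 -0.1473  0.    ]
fitting_nose [309.1 237.5] 0.9 [ 0.4992 -0.0737  0.014 ]
fitting_nose [358.  250.6] 0.72 [ 0.5626 -0.1565  0.014 ]
fitting_nose [349.7 307.3] 0.56 [ 0.4648 -0.2627  0.014 ]
top [ 0.35281479 -0.03281789  0.92350989] 414.92767183860906
fitting_grip [284.4 197.6] 0.8 [ 0.5017 -0.0635  0.072 ]
fitting_grip [370.4 212.4] 0.68 [ 0.4749 -0.2437  0.072 ]
fitting_grip [328.2 171.1] 0.63 [ 0.5607 -0.1549  0.072 ]
spare_grip [323.5 222.2] 0.8 [ 0.452  -0.1455  0.072 ]
socket_mouth [175.6 191. ] 0.7 [0.5149 0.1685 0.044 ]
rack [323.8 204.7] 0.57 [ 0.5002 -0.1555  0.    ]
rack [324.6 224.9] 0.48 [ 0.4543 -0.1576  0.    ]
fitting_nose [367.3 221.3] 0.75 [ 0.4631 -0.2509  0.014 ]
fitting_nose [283.7 203.7] 0.63 [ 0.498  -0.0643  0.014 ]
fitting_nose [323.2 179.2] 0.62 [ 0.5559 -0.152   0.014 ]
{'t': 0.6, 'joint_positions': array([1.16238663e+00, 2.58565110e-01, 2.14874387e-02, 1.33372633e+00,
       9.93713654e-06, 1.41816925e+00]), 'dq': array([ 0.00080266,  0.00079313,  0.00250946, -0.00135574,  0.00104498,
       -0.00072331]), 'joint_torque': array([-1.83177675e-03, -5.55097210e+01,  3.44628704e+01,  1.25841365e-03,
       -2.73275145e-04,  2.05797772e-05]), 'eef_pos': array([0.1391586 , 0.53208123, 0.23129274]), 'tool_rot': array([-5.83630058e-06,  1.27542961e-01,  9.91833047e-01, -2.31025634e-06]), 'contact_force': array([ 0.0271828 , -0.46300577, -0.72044325]), 'ft_torque': array([ 0.00878258, -0.0074306 ,  0.04529926]), 'grip_width': 0.08528459317931011}
```

View pics/scene1.png

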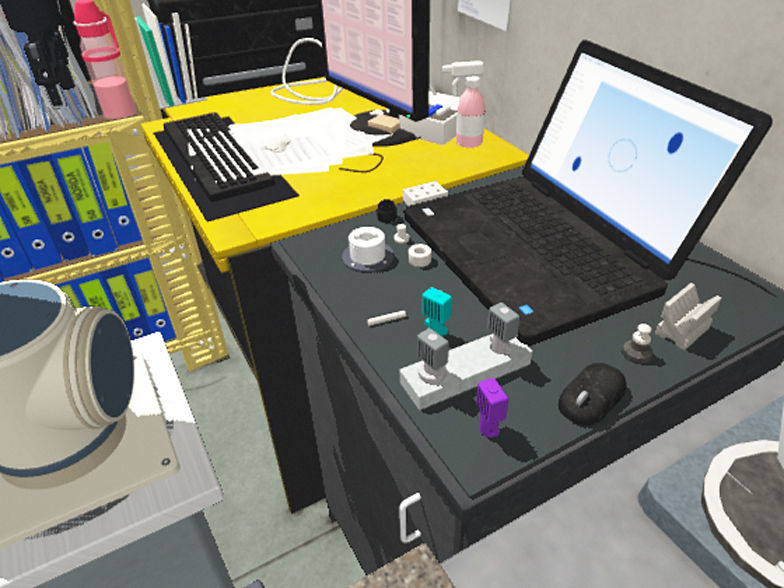

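Run:
```python
from h import *
b=optics.grab_frame("top")
save(b[140:265,130:400],"crop1.png",2.95)
```

```text
(no output)
```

View pics/crop1.png

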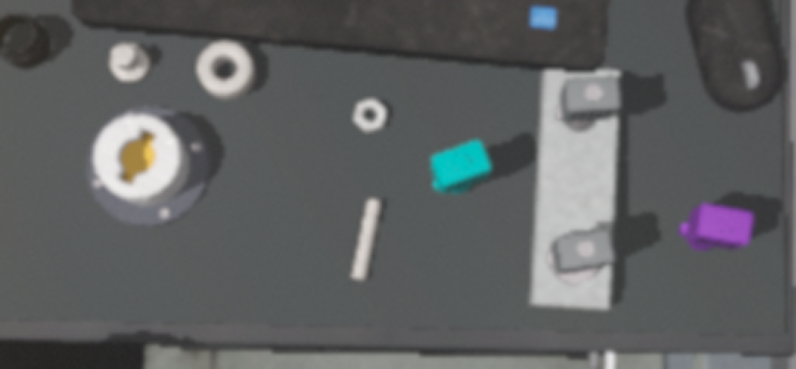

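Scene (784 px picture): turquoise look-alike at (437,310), purple one at (491,405), grey near plug at (432,350), which seems to have a collar, and grey far plug at (502,322). The socket is at (366,245). In the top crop the socket slots run along (128,178)–(150,138). I'll check the two grey plugs close up and measure angles.

Run:
```python
from h import *
a=optics.grab_frame("scene"); A=cv2.resize(a[205:300,275:390],None,fx=5,fy=5,interpolation=cv2.INTER_CUBIC)
b=optics.grab_frame("top")
B=cv2.resize(b[165:217,150:202],None,fx=9,fy=9,interpolation=cv2.INTER_CUBIC)
save(A,"rackcrop.png")
save(B,"sockcrop.png")
# grip top face angle from the top mask
for q in("fitting_grip","spare_grip"):
    for d in spotter.masks_of("top",q):
        m=d["pixels"].astype(np.uint8);print(q,d["rect"],round(d["confidence"],2),m.sum())
# grey-block segmentation on top: rects
hsv=cv2.cvtColor(b,cv2.COLOR_RGB2HSV)
for (u,v) in((328,171),(327,224)):
    p=b[v-3:v+4,u-3:u+4].reshape(-1,3);print((u,v),np.median(p,0), b[v, u-14:u+15].mean(1).round().astype(int))
# slots: yellow-ish pixels
S=b[165:217,150:202];h=cv2.cvtColor(S,cv2.COLOR_RGB2HSV)
m=(h[...,1]>90)&(h[...,0]<40);ys,xs=np.nonzero(m);P=np.c_[xs+150,ys+165].astype(float)
print("yellow",m.sum(),P.mean(0),cv2.minAreaRect(P.astype(np.float32)))
m=(S.min(2)>190).astype(np.uint8)
c=max(cv2.findContours(m,0,2)[0],key=cv2.contourArea);e=cv2.fitEllipse(c);cc=np.array(e[0])+[150,165];print("drum",cc,e[1],ray("top",cc,.044))
```

```text
fitting_grip [315.0, 165.0, 339.1, 183.7] 0.88 342
fitting_grip [359.1, 210.2, 385.6, 224.6] 0.71 297
fitting_grip [273.4, 187.5, 293.8, 203.4] 0.6 253
spare_grip [313.2, 218.2, 340.6, 233.0] 0.62 328
(328, 171) [156. 156. 158.] [168 186 191 191 188 172 137 122 141 151 152 151 152 156 171 185 187 188
 190 184 164 151 148 148 145 122  83  61  56]
(327, 224) [170. 169. 170.] [191 193 187 162 129 120 142 153 155 155 155 158 170 184 191 190 191 188
 169 155 152 152 151 142 111  78  62  61  61]
yellow 112 [176.16071429 192.76785714] ((176.2692108154297, 192.65383911132812), (9.707253456115723, 15.254256248474121), 56.3099365234375)
drum [175.75123596 192.62364197] (26.948684692382812, 28.06453514099121) [0.51142733 0.1679938  0.044     ]
```

View pics/rackcrop.png

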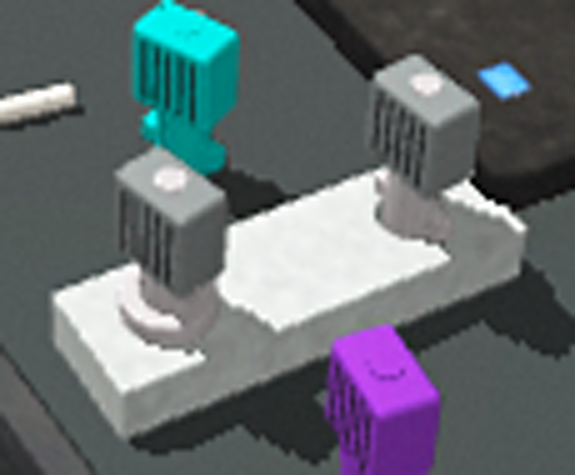

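View pics/sockcrop.png

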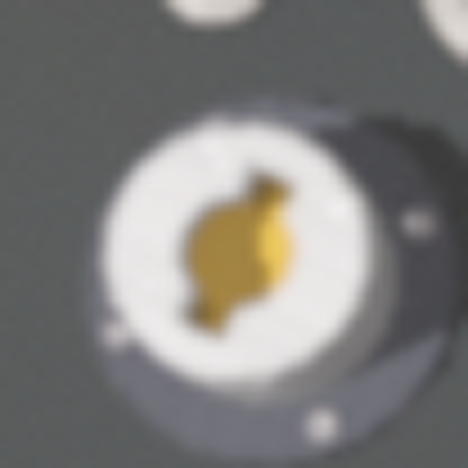

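The close crop settles it: the near grey plug at scene (311,248) has a full collar, so it is the spare. The far grey one at scene (358,230) / top (328,171) has the lugs and is the target. The socket slots run along about (173,200)–(180,186) in the top image. Next I'll refine the poses by fitting model edges.

```bash
cat >> h.py <<'E'
from scipy.optimize import differential_evolution
from scipy.ndimage import map_coordinates
def grad(im):
    g=cv2.GaussianBlur(cv2.cvtColor(im,cv2.COLOR_RGB2LAB).astype(np.float32),(0,0),0.8)
    return np.sqrt(sum(cv2.Sobel(g[...,i],-1,1,0)**2+cv2.Sobel(g[...,i],-1,0,1)**2 for i in range(3)))
def seg(P,n=15,close=True):
    P=np.array(P,float);Q=np.vstack([P,P[:1]]) if close else P
    return np.vstack([a+(b-a)*np.linspace(0,1,n)[:,None] for a,b in zip(Q[:-1],Q[1:])])
def pj(cam,P):
    m=optics.camera_model(cam);p=P@np.array(m["R"]).T+np.array(m["t"])
    return np.c_[m["fx"]*p[:,0]/p[:,2]+m["cx"],m["fy"]*p[:,1]/p[:,2]+m["cy"]]
def place(P,x,y,z,a):
    c,s=np.cos(a),np.sin(a);return P@np.array([[c,s,0],[-s,c,0],[0,0,1]])+[x,y,z]
def block(cam,x,y,z,a):
    K=np.array([[sx*.019,sy*.012,.02*sz] for sz in(1,-1) for sx,sy in((1,1),(1,-1),(-1,-1),(-1,1))])
    p=pj(cam,place(K,x,y,z,a));hull=cv2.convexHull(p.astype(np.float32))[:,0]
    return np.vstack([seg(hull),seg(p[:4])])
th=np.linspace(0,2*np.pi,120,endpoint=False)
def sockP():
    # outline of bore + slots
    w,r,R=.00575,.0135,.021;a0=np.arcsin(w/r);t=np.linspace(a0,np.pi-a0,30)
    up=np.c_[r*np.cos(t),r*np.sin(t)]
    o=np.vstack([[[R,-w],[R,w]],up,[[-R,w],[-R,-w]],-up])
    return np.c_[seg(o,4),np.zeros(len(o)*4)] if 0 else np.c_[seg(o,6),np.zeros(len(seg(o,6)))]
S=sockP();C=np.c_[.031*np.cos(th),.031*np.sin(th),0*th]
def sock(cam,x,y,z,a): return np.vstack([pj(cam,place(S,x,y,z,a)),pj(cam,place(C,x,y,z,a))])
def fit(cams,G,f,z,b):
    def cost(q): return -sum(np.mean(map_coordinates(G[c],f(c,q[0],q[1],z,q[2])[:,::-1].T,order=1)) for c in cams)
    r=differential_evolution(cost,b,seed=1,tol=1e-6,popsize=20);return r.x,r.fun
E
python3 - <<'E'
from h import *
ims={c:optics.grab_frame(c) for c in("scene","top")};G={c:grad(i) for c,i in ims.items()}
for n,f,z,b in(("block",block,.072,[(.545,.575),(-.17,-.14),(1.2,2.1)]),("spare",block,.072,[(.44,.47),(-.165,-.135),(1.2,2.1)]),("sock",sock,.044,[(.49,.53),(.15,.185),(-.9,1.2)])):
    for cams in(["scene"],["top"],["scene","top"]):
        q,v=fit(cams,G,f,z,b);print(n,cams,np.round(q,4),round(v,1))
    out=ims["top"].copy() if n=="block" else out
    for p in f("top",q[0],q[1],z,q[2]):out[int(round(p[1])),int(round(p[0]))]=(255,0,0)
save(out[155:240,150:350],"fit.png",3.9)
E
```

```text
block ['scene'] [ 0.5559 -0.1584  1.6958] -231.4Traceback (most recent call last):
  File "<stdin>", line 5, in <module>
  File "h.py", line 40, in fit
    r=differential_evolution(cost,b,seed=1,tol=1e-6,popsize=20);return r.x,r.fun
    return fun(*args, **kwargs)
    ret = solver.solve()
    next(self)
    ~~~~^^^^^^
    energy = self.func(parameters)
    return self.f(x, *self.args)
           ~~~~~~^^^^^^^^^^^^^^^
  File "h.py", line 39, in cost
    def cost(q): return -sum(np.mean(map_coordinates(G[c],f(c,q[0],q[1],z,q[2])[:,::-1].T,order=1)) for c in cams)
                         ~~~^^^^^^^^^^^^^^^^^^^^^^^^^^^^^^^^^^^^^^^^^^^^^^^^^^^^^^^^^^^^^^^^^^^^^^^^^^^^^^^^^^^^^^
  File "h.py", line 39, in <genexpr>
    def cost(q): return -sum(np.mean(map_coordinates(G[c],f(c,q[0],q[1],z,q[2])[:,::-1].T,order=1)) for c in cams)
                                                          ~^^^^^^^^^^^^^^^^^^^^
  File "h.py", line 27, in block
    p=pj(cam,place(K,x,y,z,a));hull=cv2.convexHull(p.astype(np.float32))[:,0]
  File "h.py", line 21, in pj
    m=optics.camera_model(cam);p=P@np.array(m["R"]).T+np.array(m["t"])
ValueError: time passes only in moves, steps and waits
```

```bash
sed -i 's/m=optics.camera_model(cam);/m=CM[cam];/' h.py; sed -i '2a CM={c:{k:(np.array(v) if k in "Rt" else v) for k,v in optics.camera_model(c).items()} for c in ("scene","top")}' h.py
cat > m.py <<'E'
from h import *
ims={c:optics.grab_frame(c) for c in("scene","top")};G={c:grad(i) for c,i in ims.items()}
for n,f,z,b in(("block",block,.072,[(.545,.575),(-.17,-.14),(1.2,2.1)]),("spare",block,.072,[(.44,.47),(-.165,-.135),(1.2,2.1)]),("sock",sock,.044,[(.49,.53),(.15,.185),(-.9,1.2)])):
    for cams in(["scene"],["top"],["scene","top"]):
        q,v=fit(cams,G,f,z,b);print(n,cams,np.round(q,4),round(v,1))
    out=ims["top"].copy() if n=="block" else out
    for p in f("top",q[0],q[1],z,q[2]):out[int(round(p[1])),int(round(p[0]))]=(255,0,0)
save(out[155:240,150:350],"fit.png",3.9)
print(telemetry.read_state()["t"])
E
python3 m.py
```

```text
block ['scene'] [ 0.5559 -0.1584  1.6965] -231.1
block ['top'] [ 0.5593 -0.1424  1.5122] -170.5
block ['scene', 'top'] [ 0.5573 -0.1579  1.6146] -373.2
spare ['scene'] [ 0.4459 -0.1534  1.7733] -192.8
spare ['top'] [ 0.4433 -0.1523  1.6656] -135.2
spare ['scene', 'top'] [ 0.4459 -0.153   1.7409] -321.6
sock ['scene'] [ 0.5267  0.1814 -0.7479] -262.7
sock ['top'] [ 0.5118  0.168  -0.4038] -210.8
sock ['scene', 'top'] [ 0.5273  0.1806 -0.793 ] -430.9
1.05
```

View pics/fit.png

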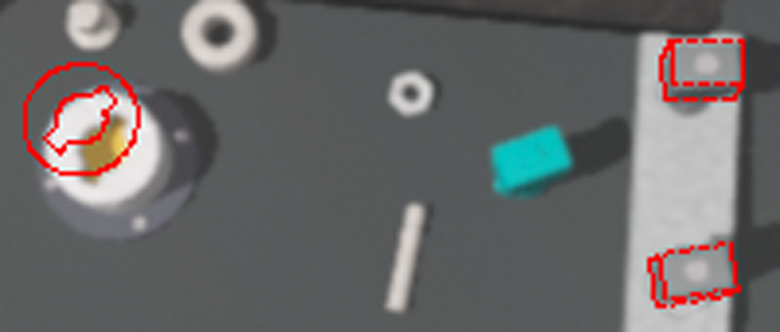

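The block fit is good: (0.557, -0.158), yaw about 1.65, consistent with the 110 mm hole spacing. The top-only socket fit, (0.512, 0.168) with yaw -0.40, matches the picture; the scene socket fit latched onto the foot and is rejected. Now I'll move towards the plug.

Call:
jog_arm --pt "-0.034 -0.033 0 0.13 0.06" --pt "-0.069 -0.067 0 0.26 0.06" --pt "-0.104 -0.101 0 0.39 0.06" --pt "-0.139 -0.134 0 0.52 0.06" --pt "-0.173 -0.168 0 0.65 0.06" --pt "-0.208 -0.202 0 0.78 0.06" --pt "-0.243 -0.236 0 0.91 0.06" --pt "-0.278 -0.269 0 1.04 0.06" --newtons 60

```text
t: 1.85
eef_pos: [0.3406, 0.1997, 0.2316]
tool_rot: [0.0, 0.606, 0.796, 0.0]
contact_force: [1.5, 0.2, -1.0]
grip_width: 0.0601
```

```bash
cat >> h.py <<'E'
def to(x,y,z,psi):
    s=telemetry.read_state();w,a,b,c=s["tool_rot"];p=s["eef_pos"]
    from scipy.spatial.transform import Rotation as Ro
    R=Ro.from_quat([a,b,c,w]).as_matrix();yaw=np.arctan2(R[1,0],R[0,0])
    turn=-(psi-yaw);turn=(turn+np.pi)%(2*np.pi)-np.pi
    print("t",s["t"],"pos",p.round(4),"yaw",round(yaw,4),"tilt",R[:,2].round(4),"q",s["joint_positions"].round(3),"F",s["contact_force"].round(1),"w",round(s["grip_width"],4))
    print("shift",(R.T@(np.array([x,y,z])-p)).round(4),"turn",round(turn,4),"or",round(turn-np.sign(turn)*np.pi,4))
E
cat > m2.py <<'E'
from h import *
ims={c:optics.grab_frame(c) for c in("scene","top")};G={c:grad(i) for c,i in ims.items()}
q,v=fit(["top"],G,block,.072,[(.550,.565),(-.163,-.153),(1.4,1.9)]);print("block top",q,v)
for cams in(["scene"],["top"],["scene","top"]):
    q,v=fit(cams,G,sock,.044,[(.505,.518),(.162,.174),(-.7,-.1)]);print("sock",cams,q,v)
to(.557,-.158,.15,1.66)
E
python3 m2.py
```

```text
block top [ 0.56109598 -0.15692971  1.59905486] -167.4878387451172
sock ['scene'] [ 0.5126068   0.1666071  -0.46747893] -249.8072967529297
sock ['top'] [ 0.51178411  0.16804736 -0.4045846 ] -210.79013061523438
sock ['scene', 'top'] [ 0.51235799  0.16738988 -0.43228452] -455.6974
t 1.95 pos [0.3428 0.1973 0.2314] yaw 1.8338 tilt [ 1.2e-03 -9.0e-04 -1.0e+00] q [ 3.100e-01 -7.000e-03 -2.930e-01  1.284e+00 -1.000e-03  1.618e+00] F [-0.4 -0.2  0.4] w 0.0598
shift [-0.3987  0.1144  0.082 ] turn 0.1738 or -2.9677
```

Call:
jog_arm --pt "-0.047 0.013 0.005 0.05 0.06" --pt "-0.094 0.027 0.01 0.1 0.06" --pt "-0.141 0.041 0.015 0.15 0.06" --pt "-0.188 0.054 0.02 0.18 0.06" --pt "-0.235 0.068 0.025 0.18 0.06" --pt "-0.282 0.081 0.03 0.18 0.06" --pt "-0.329 0.095 0.035 0.18 0.06" --pt "-0.37 0.107 0.06 0.18 0.06"

```text
t: 2.75
eef_pos: [0.5458, -0.1278, 0.1728]
tool_rot: [0.002, 0.673, 0.74, 0.001]
contact_force: [0.6, -0.5, 0.3]
grip_width: 0.06
```

```bash
python3 -c "
from h import *
to(.558,-.1575,.11,1.65);save(optics.grab_frame('scene')[130:310,240:480],'app.png',3)"
```

```text
t 2.75 pos [ 0.5458 -0.1278  0.1728] yaw 1.666 tilt [ 0.0043 -0.0016 -1.    ] q [-0.38   0.296 -0.076  1.194  0.     1.096] F [ 0.6 -0.5  0.3] w 0.06
shift [-0.0306  0.0091  0.0629] turn 0.016 or -3.1256
```

View pics/app.png

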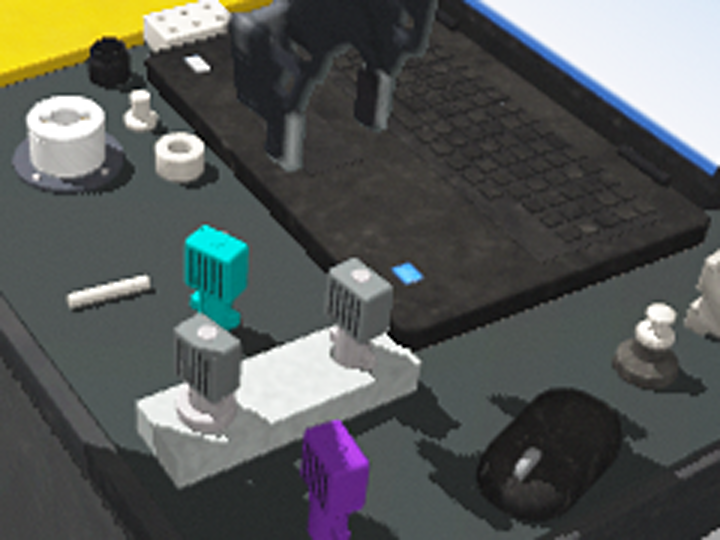

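The fingers stand above and behind the plug (crop, plug at (358,300)), opening across its thickness. Next I centre over it and come partway down.

Call:
jog_arm --pt "-0.015 0.004 0.02 0.01 0.06" --pt "-0.027 0.008 0.04 0.01 0.06" --pt "-0.027 0.008 0.062 0.01 0.06" --pt "-0.027 0.008 0.062 0.01 0.06" --pt "-0.027 0.008 0.062 0.01 0.06" --pt "-0.027 0.008 0.062 0.01 0.06" --pt "-0.027 0.008 0.062 0.01 0.06" --pt "-0.027 0.008 0.062 0.01 0.06"

```text
t: 3.6
eef_pos: [0.5544, -0.1515, 0.1102]
tool_rot: [0.001, 0.676, 0.737, 0.0]
contact_force: [0.2, 0.6, 0.1]
grip_width: 0.0595
```

```bash
python3 -c "
from h import *
to(.558,-.1575,.054,1.65);save(np.vstack([optics.grab_frame('scene')[170:290,300:440],optics.grab_frame('top')[130:250,260:400]]),'app2.png',2.5)"
```

```text
t 3.6 pos [ 0.5544 -0.1515  0.1102] yaw 1.6562 tilt [ 1.4e-03 -6.0e-04 -1.0e+00] q [-0.413  0.359 -0.149  1.061 -0.     1.073] F [0.2 0.6 0.1] w 0.0595
shift [-0.0062  0.003   0.0563] turn 0.0062 or -3.1354
```

View pics/app2.png

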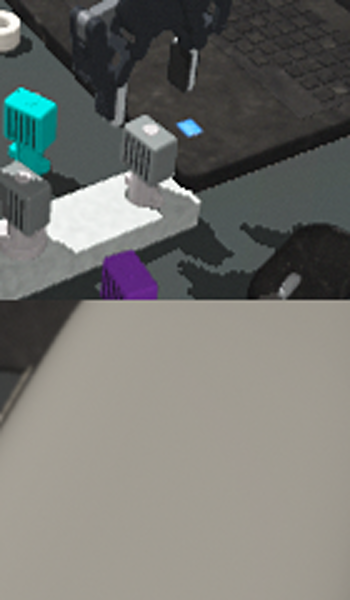

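The scene half shows the fingers straddling the plug (block top at about (150,128)) with tips still above it. The arm blocks the top view.

Call:
jog_arm --pt "-0.006 0.003 0.0 0.006 0.06" --pt "-0.006 0.003 0.02 0.006 0.06" --pt "-0.006 0.003 0.04 0.006 0.06" --pt "-0.006 0.003 0.056 0.006 0.06" --pt "-0.006 0.003 0.056 0.006 0.06" --pt "-0.006 0.003 0.056 0.006 0.06" --pt "-0.006 0.003 0.056 0.006 0.06" --pt "-0.006 0.003 0.056 0.006 0.06"

```text
t: 4.5
eef_pos: [0.5581, -0.1577, 0.0543]
tool_rot: [0.001, 0.679, 0.734, 0.0]
contact_force: [0.6, 0.3, -0.4]
grip_width: 0.0598
```

```bash
python3 -c "
from h import *
to(.558,-.1575,.054,1.65);save(optics.grab_frame('scene')[180:280,300:430],'app3.png',5)"
```

```text
t 4.5 pos [ 0.5581 -0.1577  0.0543] yaw 1.6497 tilt [ 1.5e-03 -7.0e-04 -1.0e+00] q [-0.42   0.413 -0.221  0.935 -0.     1.072] F [ 0.6  0.3 -0.4] w 0.0598
shift [ 0.0002 -0.0001  0.0003] turn -0.0003 or 3.1413
```

View pics/app3.png

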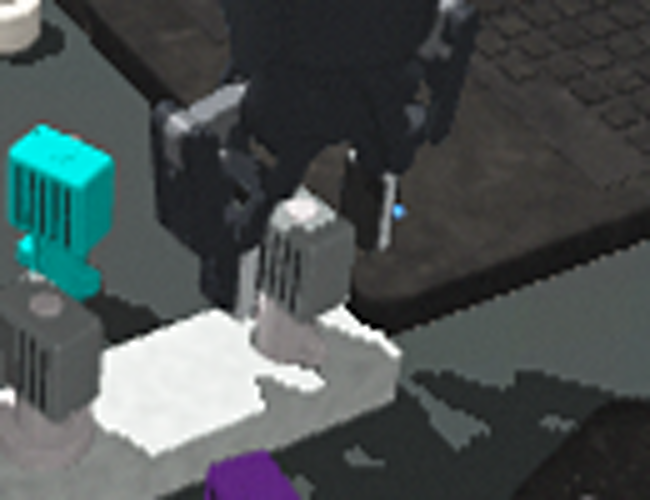

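The fingers stand on both sides of the grip block (crop (305,255)) at the right height. Closing.

Call:
jog_arm --pt "0 0 0 0 0.04" --pt "0 0 0 0 0.03" --pt "0 0 0 0 0.02" --pt "0 0 0 0 0.015" --pt "0 0 0 0 0.015" --pt "0 0 0 0 0.015" --pt "0 0 0 0 0.015" --pt "0 0 0 0 0.015" --newtons 80

```text
t: 5.35
eef_pos: [0.5576, -0.1574, 0.0535]
tool_rot: [0.0, 0.679, 0.734, 0.0]
contact_force: [-1.8, 0.5, 4.0]
grip_width: 0.0232
```

```bash
python3 -c "
from h import *
to(.558,-.1575,.200,1.65)"
```

```text
t 5.35 pos [ 0.5576 -0.1574  0.0535] yaw 1.6498 tilt [ 3.e-04 -1.e-04 -1.e+00] q [-0.42   0.414 -0.222  0.935  0.     1.072] F [-1.8  0.5  4. ] w 0.0232
shift [-0.0002  0.0004 -0.1465] turn -0.0002 or 3.1414
```

Call:
jog_arm --pt "0 0 -0.01 0 0.015" --pt "0 0 -0.025 0 0.015" --pt "0 0 -0.05 0 0.015" --pt "0 0 -0.08 0 0.015" --pt "0 0 -0.11 0 0.015" --pt "0 0 -0.135 0 0.015" --pt "0 0 -0.14 0 0.015" --pt "0 0 -0.14 0 0.015"

```text
t: 6.15
eef_pos: [0.5577, -0.1574, 0.1937]
tool_rot: [0.001, 0.679, 0.734, 0.0]
contact_force: [-0.5, -0.1, -1.8]
grip_width: 0.0231
```

```bash
python3 -c "
from h import *
to(.512,.1675,.195,2.722)"
```

```text
t 6.15 pos [ 0.5577 -0.1574  0.1937] yaw 1.6498 tilt [ 1.e-03 -5.e-04 -1.e+00] q [-0.42   0.321  0.014  1.263 -0.     1.072] F [-0.5 -0.1 -1.8] w 0.0231
shift [ 0.3275 -0.0199 -0.0015] turn -1.0722 or 2.0694
```

Call:
jog_arm --pt "0.041 -0.002 0 -0.134 0.015" --pt "0.082 -0.005 0 -0.268 0.015" --pt "0.123 -0.007 0 -0.402 0.015" --pt "0.164 -0.01 0 -0.536 0.015" --pt "0.205 -0.012 0 -0.67 0.015" --pt "0.246 -0.015 0 -0.804 0.015" --pt "0.287 -0.018 0 -0.938 0.015" --pt "0.327 -0.02 0 -1.072 0.015"

```text
t: 6.95
eef_pos: [0.5105, 0.1686, 0.1915]
tool_rot: [-0.001, 0.206, 0.979, -0.0]
contact_force: [0.1, 0.1, -1.4]
grip_width: 0.0233
```

Call:
jog_arm --pt "0 0 0.01 0 0.015" --pt "0 0 0.02 0 0.015" --pt "0 0 0.04 0 0.015" --pt "0 0 0.05 0 0.015" --pt "0 0 0.05 0 0.015" --pt "0 0 0.05 0 0.015" --pt "0 0 0.05 0 0.015" --pt "0 0 0.05 0 0.015"

```text
t: 7.75
eef_pos: [0.5122, 0.1669, 0.144]
tool_rot: [0.001, 0.209, 0.978, 0.0]
contact_force: [0.5, 0.1, -1.1]
grip_width: 0.0232
```

Run:
```python
from h import *
to(.512,.1675,.120,2.722)
im=optics.grab_frame('scene');G={"scene":grad(im)}
s=telemetry.read_state();p=s["eef_pos"]
# plug block pose in scene, sharing tool z
q,v=fit(["scene"],G,block,p[2]+.019,[(p[0]-.01,p[0]+.01),(p[1]-.01,p[1]+.01),(2.4,3.0)]);print("block",q,v,"tool",p)
for d in spotter.place_of("scene","fitting_nose")[:4]:print(d["at"],d["confidence"],ray("scene",d["at"],p[2]+.019-.058))
o=im.copy()
for u in sock("scene",.512,.1675,.044,-.42):o[int(round(u[1])),int(round(u[0]))]=(255,0,0)
n=proj("scene",[p[0],p[1],p[2]-.039]);print("nose exp",n)
save(np.hstack([im[85:215,205:315],o[85:215,205:315]]),"pre.png",3.5)
```

```text
t 7.75 pos [0.5122 0.1669 0.144 ] yaw 2.7213 tilt [ 1.2e-03  2.0e-04 -1.0e+00] q [ 0.159  0.279 -0.177  1.113  0.     0.579] F [ 0.5  0.1 -1.1] w 0.0232
shift [0.0005 0.0005 0.024 ] turn -0.0007 or 3.1409
block [0.51305689 0.16639035 2.72653422] -316.20391845703125 tool [0.51209835 0.16691929 0.14386715]
[260.6, 146.4] 0.86 [0.5144759  0.16638831 0.10486715]
[349.3, 307.5] 0.83 [ 0.41552239 -0.31751191  0.10486715]
[310.2, 237.6] 0.64 [ 0.44705068 -0.15824774  0.10486715]
nose exp [259.58476396 146.57188106]
```

View pics/pre.png

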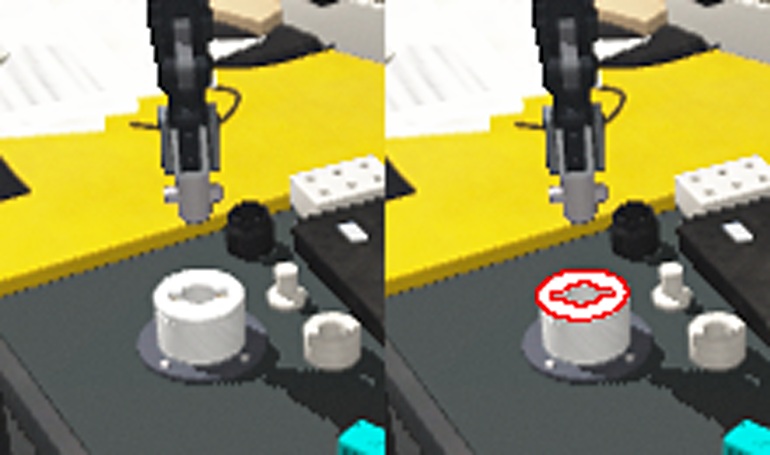

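The same camera puts plug and socket within about 0.6 mm, and the overlay lies on the drum at (583,295). Lowering the nose into the bore.

Call:
jog_arm --pt "0 0 0.02 0 0.015" --pt "0 0 0.04 0 0.015" --pt "0 0 0.055 0 0.015" --pt "0 0 0.06 0 0.015" --pt "0 0 0.064 0 0.015" --pt "0 0 0.068 0 0.015" --pt "0 0 0.068 0 0.015" --pt "0 0 0.068 0 0.015"

```text
t: 8.65
eef_pos: [0.5121, 0.1671, 0.0757]
tool_rot: [0.0, 0.208, 0.978, 0.0]
contact_force: [-0.3, 0.8, -0.6]
grip_width: 0.0236
```

Run:
```python
from h import *
to(.512,.1675,.063,2.722)
im=optics.grab_frame('scene');save(im[120:190,225:295],"in.png",8)
```

```text
t 8.65 pos [0.5121 0.1671 0.0757] yaw 2.7218 tilt [ 7.e-04  1.e-04 -1.e+00] q [ 0.16   0.332 -0.289  0.949 -0.     0.579] F [-0.3  0.8 -0.6] w 0.0236
shift [0.0003 0.0004 0.0127] turn -0.0002 or 3.1414
```

View pics/in.png

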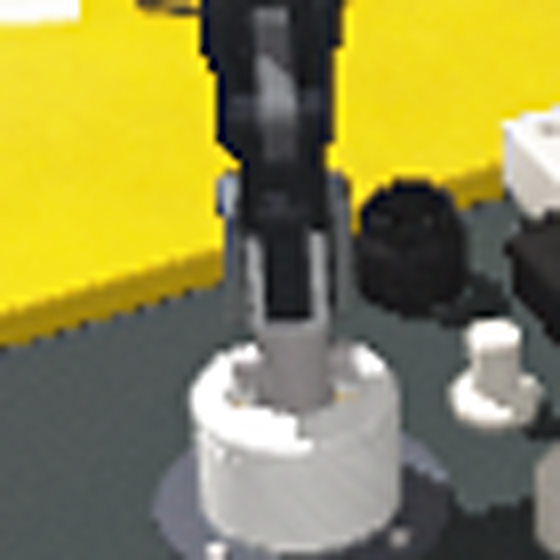

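The nose is in the bore at (295,390) with no contact force. Next I lower the lugs through the slots.

Call:
jog_arm --pt "0 0 0.003 0 0.015" --pt "0 0 0.005 0 0.015" --pt "0 0 0.007 0 0.015" --pt "0 0 0.009 0 0.015" --pt "0 0 0.011 0 0.015" --pt "0 0 0.013 0 0.015" --pt "0 0 0.013 0 0.015" --pt "0 0 0.013 0 0.015"

```text
t: 9.5
eef_pos: [0.5118, 0.167, 0.0622]
tool_rot: [-0.0, 0.208, 0.978, -0.0]
contact_force: [-0.5, 0.3, -1.1]
grip_width: 0.0232
```

Run:
```python
from h import *
to(.512,.1675,.0485,2.722);print(telemetry.read_state()["ft_torque"])
```

```text
t 9.5 pos [0.5118 0.167  0.0622] yaw 2.7217 tilt [-1.e-04 -0.e+00 -1.e+00] q [ 0.16   0.345 -0.309  0.917  0.     0.579] F [-0.5  0.3 -1.1] w 0.0232
shift [-0.      0.0005  0.0137] turn -0.0003 or 3.1413
[0.00108852 0.03531328 0.03703905]
```

Call:
jog_arm --pt "0 0 0.003 0 0.015" --pt "0 0 0.006 0 0.015" --pt "0 0 0.009 0 0.015" --pt "0 0 0.011 0 0.015" --pt "0 0 0.0125 0 0.015" --pt "0 0 0.0135 0 0.015" --pt "0 0 0.0135 0 0.015" --pt "0 0 0.0135 0 0.015" --newtons 100

```text
t: 10.3
eef_pos: [0.512, 0.1671, 0.0491]
tool_rot: [0.0, 0.208, 0.978, 0.0]
contact_force: [-2.1, -0.8, 5.9]
grip_width: 0.0229
```

Run:
```python
from h import *
to(.512,.1675,.0485,2.722);print(telemetry.read_state()["ft_torque"])
```

```text
t 10.3 pos [0.512  0.1671 0.0491] yaw 2.7218 tilt [ 7.e-04  1.e-04 -1.e+00] q [ 0.16   0.358 -0.328  0.884 -0.     0.579] F [-2.1 -0.8  5.9] w 0.0229
shift [0.0002 0.0004 0.0006] turn -0.0002 or 3.1414
[-0.00465421  0.21101561  0.04593825]
```

The spring force is right. I'll creep down to feel the stop.

Call:
jog_arm --pt "0 0 0.0005 0 0.015" --pt "0 0 0.001 0 0.015" --pt "0 0 0.001 0 0.015" --pt "0 0 0.0015 0 0.015" --pt "0 0 0.0015 0 0.015" --pt "0 0 0.0015 0 0.015" --pt "0 0 0.0015 0 0.015" --pt "0 0 0.0015 0 0.015"

```text
t: 11.1
eef_pos: [0.5121, 0.167, 0.0485]
tool_rot: [0.001, 0.208, 0.978, 0.0]
contact_force: [-2.7, -1.1, 14.4]
grip_width: 0.0224
```

The force jumped to 14 N at the expected height, so it is fully home. Now the clockwise twist, which is positive about the tool's z.

Call:
jog_arm --pt "0 0 0 0.08 0.015" --pt "0 0 0 0.18 0.015" --pt "0 0 0 0.28 0.015" --pt "0 0 0 0.38 0.015" --pt "0 0 0 0.48 0.015" --pt "0 0 0 0.58 0.015" --pt "0 0 0 0.68 0.015" --pt "0 0 0 0.76 0.015"

```text
t: 11.9
eef_pos: [0.5127, 0.1673, 0.0485]
tool_rot: [0.001, 0.558, 0.83, 0.001]
contact_force: [-0.1, -0.4, 12.0]
grip_width: 0.0233
```

Run:
```python
from h import *
to(.512,.1675,.0485,2.722-1.571);print(telemetry.read_state()["ft_torque"])
```

```text
t 11.9 pos [0.5127 0.1673 0.0485] yaw 1.958 tilt [ 2.6e-03  5.0e-04 -1.0e+00] q [ 0.16   0.358 -0.329  0.881  0.     1.343] F [-0.1 -0.4 12. ] w 0.0233
shift [ 0.0005 -0.0006 -0.    ] turn 0.807 or -2.3346
[0.09704594 0.2168219  0.06729651]
```

Call:
jog_arm --pt "0 0 0 0.1 0.015" --pt "0 0 0 0.2 0.015" --pt "0 0 0 0.3 0.015" --pt "0 0 0 0.4 0.015" --pt "0 0 0 0.5 0.015" --pt "0 0 0 0.6 0.015" --pt "0 0 0 0.7 0.015" --pt "0 0 0 0.76 0.015"

```text
t: 12.7
eef_pos: [0.5131, 0.1671, 0.0485]
tool_rot: [0.001, 0.826, 0.564, 0.001]
contact_force: [0.5, 0.0, 11.5]
grip_width: 0.0231
```

Run:
```python
from h import *
to(.512,.1675,.0485,2.722-1.571);print(telemetry.read_state()["ft_torque"])
```

```text
t 12.7 pos [0.5131 0.1671 0.0485] yaw 1.1981 tilt [ 3.3e-03  2.0e-04 -1.0e+00] q [ 0.159  0.359 -0.329  0.88  -0.     2.103] F [ 0.5  0.  11.5] w 0.0231
shift [-0.     -0.0011 -0.    ] turn 0.0471 or -3.0945
[-0.16468365 -0.08563248  0.09115476]
```

Call:
jog_arm --pt "0 0 0 0.03 0.015" --pt "0 0 0 0.06 0.015" --pt "0 0 0 0.09 0.015" --pt "0 0 0 0.12 0.015" --pt "0 0 0 0.12 0.015" --pt "0 0 0 0.12 0.015" --pt "0 0 0 0.12 0.015" --pt "0 0 0 0.12 0.015"

```text
t: 13.5
eef_pos: [0.5131, 0.1671, 0.0485]
tool_rot: [0.001, 0.857, 0.515, 0.001]
contact_force: [-0.0, -1.6, 11.3]
grip_width: 0.0235
```

Run:
```python
from h import *
to(.512,.1675,.0485,2.722-1.571);print(telemetry.read_state()["ft_torque"])
```

```text
t 13.5 pos [0.5131 0.1671 0.0485] yaw 1.0819 tilt [ 3.3e-03  1.0e-04 -1.0e+00] q [ 0.159  0.359 -0.329  0.88  -0.     2.219] F [-0.  -1.6 11.3] w 0.0235
shift [-0.0001 -0.0012 -0.    ] turn -0.0691 or 3.0725
[-0.24753695 -0.10886138  0.14747463]
```

Call:
jog_arm --pt "0 0 0 0.02 0.015" --pt "0 0 0 0.04 0.015" --pt "0 0 0 0.06 0.015" --pt "0 0 0 0.06 0.015" --pt "0 0 0 0.06 0.015" --pt "0 0 0 0.06 0.015" --pt "0 0 0 0.06 0.015" --pt "0 0 0 0.06 0.015"

```text
t: 14.3
eef_pos: [0.5131, 0.1671, 0.0485]
tool_rot: [0.001, 0.872, 0.489, 0.001]
contact_force: [0.4, -0.7, 10.9]
grip_width: 0.0231
```

Run:
```python
from h import *
to(.512,.1675,.0485,2.722-1.571);print(telemetry.read_state()["ft_torque"])
```

```text
t 14.3 pos [0.5131 0.1671 0.0485] yaw 1.0225 tilt [ 0.0033 -0.     -1.    ] q [ 1.600e-01  3.590e-01 -3.290e-01  8.800e-01 -1.000e-03  2.279e+00] F [ 0.4 -0.7 10.9] w 0.0231
shift [-0.0002 -0.0011 -0.    ] turn -0.1285 or 3.0131
[-0.27773559 -0.10714762  0.56040065]
```

The moment jumped from 0.15 to 0.56 N m at 1.70 rad, so the twist stop is reached. I'll add a touch of press, then check for drift with a last look.

Call:
jog_arm --pt "0 0 0.0005 0 0.015" --pt "0 0 0.0005 0 0.015" --pt "0 0 0.0005 0.01 0.015" --pt "0 0 0.0005 0.01 0.015" --pt "0 0 0.0005 0.01 0.015" --pt "0 0 0.0005 0.01 0.015" --pt "0 0 0.0005 0.01 0.015" --pt "0 0 0.0005 0.01 0.015"

```text
t: 15.1
eef_pos: [0.5131, 0.1671, 0.0484]
tool_rot: [0.001, 0.875, 0.485, 0.002]
contact_force: [-0.9, -1.3, 15.2]
grip_width: 0.023
```

Run:
```python
from h import *
im=optics.grab_frame('scene');save(im[110:300,215:395],"end.png",3.1)
to(.512,.1675,.0485,2.722-1.571);print(telemetry.read_state()["ft_torque"])
p=telemetry.read_state()["eef_pos"]
print(fit(["scene"],{"scene":grad(im)},block,.067,[(.505,.52),(.16,.175),(.7,1.5)]))
```

```text
t 15.15 pos [0.5131 0.1671 0.0484] yaw 1.0127 tilt [ 3.7e-03  1.0e-04 -1.0e+00] q [ 1.600e-01  3.580e-01 -3.290e-01  8.800e-01 -1.000e-03  2.288e+00] F [-0.8 -1.5 16.3] w 0.0227
shift [-0.0003 -0.0012 -0.0001] turn -0.1383 or 3.0032
[-0.40535612  0.21960477  0.59895188]
(array([0.51643595, 0.17499997, 1.12111086]), np.float64(-238.05198669433594))
```

View pics/end.png

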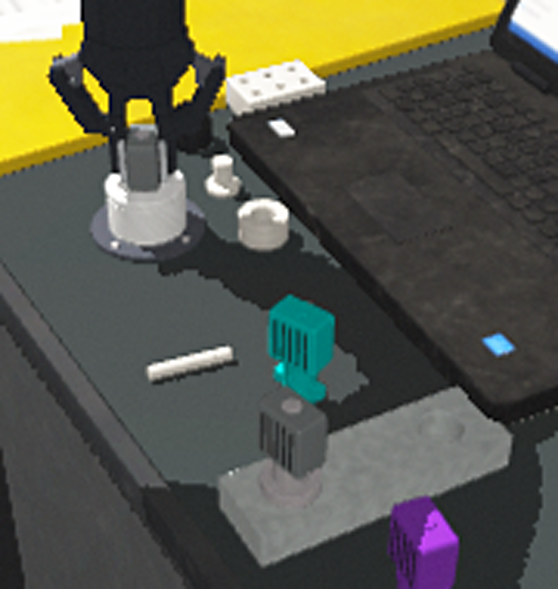

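The plug is seated at (145,165), turned a quarter and still gripped. The collared plug is in its rack hole at (292,440), and the look-alikes are untouched. Handing in.

```bash
python3 -c "
from h import *
print(ticket.job_done())"
```

```text
the job is handed in; nothing more can be done
None
```

I took the lugged plug from the far rack hole and pushed it down through the socket slots to the stop. I then twisted it clockwise to the stop, and handed in at about 15 s of the 51 s with the plug still gripped, pressed and turned.

**Last checks:**
- **Pressed home:** the tool height was 48.4 mm against about 48.5 mm expected when home. The downward press was about 15–16 N, above the 8 N spring force at the stop.
- **Fully turned:** I commanded 1.71 rad. The twist moment jumped from 0.15 to about 0.6 N m near 1.70 rad, which I take as the end stop.
- **Grip:** the opening was 23 mm on the 24 mm block, at a 100 N setting.
- **Other plugs:** the last picture shows the collared plug in its rack hole and the purple and turquoise look-alikes in place.

**Checks that failed or disagreed:**
- The first socket fit from the scene camera locked onto the foot, so I rejected it. After tightening the search, the two cameras still differed by about 0.06 rad on the slot angle. The lugs went through the slots without force anyway.
- The final picture fit of the grip block ran into its search limit because the fingers hid most of it, so I ignored it. The final turn therefore rests on the tool angle and the moment.

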